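Weigh a jar on the cased balance, arrest the beam and hold the cover open

TASK

Check the balm jar on the counter balance: with the clear cover kept shut, swing the red-knobbed arrest lever fully over to the far side so that the beam is released and tips, and then bring the lever fully back so that the beam is arrested level again. After that, lift the cover (the black bar in front is its handle) to 45 degrees (the red tick on the side quadrant) and finish while still holding it there, steady, with the gripper, so that a colleague can reach in; leave the jar and the brass weight standing on their pans and do not disturb the goods on the counter.

Things in the scene. Friction and masses are not known exactly. Their poses are not given: they have to be found in the camera images.
- balance: The balance's fixed case: green base 180 mm deep (x) x 300 wide (y) x 20 high, clear walls up to 134 mm. Origin: centre of its underside, on the counter; x points from its front (handle side, towards the robot) to its hinge side, y left, z up. Place and yaw (up to 0.2 rad) vary. At its left wall a look-only steel arc about the cover's hinge line bears a red tick at 45 degrees.
- arrest_lever (a joint): Lever angle, rad: 0 = arrested (leans 0.45 to the front, stop), 0.9 = released (leans 0.45 to the far side, stop). It stands 50 mm outside the case's right (-y) wall and turns about a level shaft parallel to the case's y. Stays where it is left; 1 to 2 N at the knob move it. Near 0 (below 0.1) it holds the beam level; from about 0.5 on the beam is free.
- lever_knob (a point): Centre of the red ball knob (24 mm) on the 10 mm lever rod. Arrested, it is 52 mm to the front (-x) and 200 mm right (-y) of the case's origin, 145 mm above the counter; it swings 96 mm along the case's +x, radius 110 mm about lever_pivot (rising 11 mm midway), to 44 mm beyond the origin.
- lever_pivot (a point): Axis of the lever shaft in the plane of the lever, 46 mm above the counter, 200 mm right of and 4 mm to the front of the case's origin.
- beam (a joint): Tilt of the balance beam inside the case, rad: 0 = level, stops at -0.10 and +0.10; positive = left (+y) pan up. The jar is always heavier than the weight, so a freed beam goes fully down on the jar's side.
- pan_left (a point): Centre of the top of the left pan (68 mm steel disc fixed on the beam, 84 mm above the counter when level, 85 mm left of the beam's middle).
- pan_right (a point): Centre of the top of the right pan, the same, 85 mm right of the beam's middle.
- balm_jar: Small balm jar, 46 mm diameter, 40 mm high, black lid, about 150 g, standing on one of the pans inside the case (which one varies). Origin: centre of its underside.
- weight: Brass reference weight, 34 mm diameter, 38 mm high, about 80 g, on the other pan. Origin: centre of its underside.
- cover (a joint): Opening of the clear cover, rad: 0 = shut (level), 0.785 = 45 degrees, stop at 1.5. The cover (about 0.35 kg, 180 mm deep, 300 wide, 8 thick) turns about the far top edge of the case, its front rising; the hinge is free: it falls shut when let go.
- cover_bar (a point): Centre of the cover's handle: round black bar, 12 mm diameter, parallel to the case's y, on two thin arms 110 mm apart. Shut, it is 45 mm in front of the case's front face and 149 mm above the counter, free all round; 225 mm in front of and 15 mm above the hinge line. Gripped across by a downward gripper, it turns between the fingers as the cover swings.
- cover_hinge (a point): Middle of the cover's hinge line, 90 mm beyond the case's origin and 134 mm above the counter; axis parallel to the case's y.
- pickle_jar: Bystander: green glass jar, 72 mm diameter, 125 mm high. Origin: centre of its underside.
- sauce_bottle: Bystander: black sauce bottle with white cap, 56 mm diameter, 190 mm high. Origin: centre of its underside.
- mustard_bottle: Bystander: yellow bottle, 64 mm diameter, 170 mm high. Origin: centre of its underside.
- spice_jar: Bystander: amber spice jar with black cap, 50 mm diameter, 105 mm high. Origin: centre of its underside.
- balm_a: Bystander: balm jar on the counter, 52 mm diameter, 45 mm high, black lid. Origin: centre of its underside.
- balm_b: Bystander: another such balm jar on the counter. Origin: centre of its underside.

How it is judged:
On the way, in this order (a step that is already met when the one before it is completed fails the run):
1. the arrest lever is swung fully over and the beam has tipped, cover shut (value of joint arrest_lever above 0.7 rad and (value of joint beam above 0.06 rad or value of joint beam below -0.06 rad) and value of joint cover below 0.06 rad), for 0.2 s.
2. the lever is back and the beam is arrested level, cover shut (value of joint beam between -0.035 and 0.035 rad and value of joint arrest_lever below 0.12 rad and value of joint cover below 0.06 rad), for 0.2 s.
At the end, for the whole second after the job is handed in: The gripper's fingers hold the cover still at 45 degrees (within 6), nothing else props it; the arrest lever is back (below 0.12 rad) and the beam level (within 0.035 rad), and jar and weight stand upright on their pans (within 25 mm of the pan centre) (value of joint cover between 0.68 and 0.89 rad and velocity of joint cover between -0.05 and 0.05 rad/s and contact force between the fingers and cover above 0.5 N and value of joint beam between -0.035 and 0.035 rad and value of joint arrest_lever below 0.12 rad and (horizontal distance between balm_jar and pan_left below 0.025 m or horizontal distance between balm_jar and pan_right below 0.025 m) and (horizontal distance between weight and pan_left below 0.025 m or horizontal distance between weight and pan_right below 0.025 m) and angle between each of balm_jar, weight's own z axis and vertical below 0.25 rad and contact force between cover and pickle_jar below 0.05 N and contact force between cover and sauce_bottle below 0.05 N and contact force between cover and mustard_bottle below 0.05 N and contact force between cover and spice_jar below 0.05 N and contact force between cover and balm_a below 0.05 N and contact force between cover and balm_b below 0.05 N and contact force between cover and balm_jar below 0.05 N and contact force between cover and weight below 0.05 N); the arm keeps its last pose, push and grip.
It fails at once if the cover is lifted while the beam is free (value of joint cover above 0.12 rad and value of joint arrest_lever above 0.3 rad).
It fails at once if the jar or the weight is tipped over or off its pan (angle between any of balm_jar, weight's own z axis and vertical above 0.5 rad or not (horizontal distance between balm_jar and pan_left below 0.025 m or horizontal distance between balm_jar and pan_right below 0.025 m) or not (horizontal distance between weight and pan_left below 0.025 m or horizontal distance between weight and pan_right below 0.025 m)).
It fails at once if goods on the counter are disturbed (distance of any of pickle_jar, sauce_bottle, mustard_bottle, spice_jar, balm_a, balm_b from where it was at the start of the episode above 0.03 m or angle between any of pickle_jar, sauce_bottle, mustard_bottle, spice_jar, balm_a, balm_b's own z axis and vertical above 0.5 rad).
It also fails if it takes over 48 s, if anything falls off the work surface, if the arm or the gripper's body presses on something with over 40 N, if the wrist force passes 120 N, or if a joint passes its speed limit or range.

ROBOT

A 6-joint arm with a two-finger parallel gripper is mounted at the origin on the work surface. World frame = base frame: x ahead of the robot, y to its left, z up, the work surface at z = 0. Lengths are in m, angles in rad, forces in N, time in s.
With the tool pointing down it reaches from about 0.3 to 0.875 m from the base axis. Payload 6.4 kg.
Tool frame: the origin (TCP) lies at the very end of the fingers, on their centre line; the grasp point (between the pads) lies 19 mm behind it (manip.hold_point_z is the z of the grasp point in the tool frame, in m); z points along the fingers, y is the line along which they close (so a half turn about z gives the same grasp; the last joint's range is limited). The gripper opens to 85 mm and grips with 20 to 120 N. Pads are 22 mm wide; open, the fingers measure 114 mm over their backs; the gripper's body (76 mm by 85 mm) begins 54 mm behind the grasp point. The pads swing forward as they close: fully open they stand 13 mm farther back than shut.
Start: joints at [0.894, 0.181, 1.607, -0, 1.354, -0.206], TCP at [0.261, 0.512, 0.231] pointing down, gripper open.
Joint ranges: [-2.99, 2.99], [-0.89, 2.07], [0.3, 2.58], [-1.14, 4.28], [0, 2.63], [-3.12, 3.12]. Speed limits (rad/s): [2.57, 2.57, 3.01, 3.14, 3.14, 3.14].

INTERFACE

Orientations are given as a unit quaternion [w, x, y, z].
In Python, from plant import manip gives the robot as it stands. Calls block until the motion is done:
- manip.move_to(position, orientation): joint-space move of the TCP to a pose.
- manip.move_straight(position, velocity=0.15, rot=None, contact_N=None): straight line of the TCP; rot=None keeps the orientation; velocity is the mean speed in m/s. With contact_N (N) it stops when the force on the tool has changed by that much, and returns True; else False.
- manip.move_joints(angles): joint-space move.
- manip.command_gripper(opening, f_grip=None): finger opening in m; f_grip is the grip in N (None keeps the last); returns when the fingers have stopped.
- manip.sleep(seconds).
- manip.solve_ik(position, orientation): joint angles nearest the present ones, or None.
- manip.read_state(): the state.
- manip.grab_frame(name): name is "side" or "top" or "wrist"; returns a dict with "img" (420x560x3 uint8, red, green, blue), "mtx" (3x3 intrinsics, pixels), "dist_coeffs" ([k1, k2, p1, p2, k3] as OpenCV has them; the pictures are not rectified), "origin" and "attitude" of the camera in the world. Camera axes: x right, y up, looking along -z (the intrinsics and any distortion apply to the point x, -y, -z); pixel columns grow to the right and rows downward; lengths in m; the calibration is good to about 2 mm. A picture is of the moment at which its call begins. There is no depth.
A pose or a line that the arm cannot do raises manip.MotionError and nothing moves.
- manip.hand_in(): hands the job in; it is judged then, once.
The state is a dict: "clock": time; "joint_pos": joint angles; "qd": joint speeds; "tau": joint torques, N m; "ee_pos": TCP position; "eef_rot": TCP orientation; "wrist_force": force on the tool from outside, world axes, zero at the start; "wrist_torque": the same for the moment, N m; "opening": finger opening in m; "finger_force": force on a finger pad.
Only numpy, scipy, OpenCV 4.12 (cv2) and the standard library are available. Lean on these libraries where they do the work, as an engineer would, in place of code of your own. Each camera call takes 0.05 s, during which the arm holds its last target. There are 200 camera calls.

## Working session

There is one attempt and no reset: what is moved stays moved. The work goes in short steps, each a Python script; the robot and the scene stay as the last script left them, time stands still between calls to the robot, and variables do not carry over. Pictures are saved under pics/ and viewed, at most 10 in all, crops included, and the job is handed in when it is done.

```bash
mkdir -p pics; ls
python3 - <<'E'
from plant import manip
import cv2,pickle
for n in("top","side"):
    f=manip.grab_frame(n); pickle.dump(f,open(n+".pkl","wb"))
    cv2.imwrite(f"pics/{n}1.png",f["img"][:,:,::-1])
    print(n,f["mtx"],f["dist_coeffs"],f["origin"],f["attitude"])
s=manip.read_state();print(s["ee_pos"],s["eef_rot"],s["clock"],manip.hold_point_z)
E
```

```text
pics
top [[543.38313928   0.         271.75540964]
 [  0.         543.38313928 210.47844679]
 [  0.           0.           1.        ]] [-0.06697679  0.          0.          0.          0.        ] [0.40155173 0.02130795 1.73289371] [ 0.71631824  0.0230274  -0.01517611 -0.69722852]
side [[450.4317127    0.         273.2193426 ]
 [  0.         450.4317127  204.51590551]
 [  0.           0.           1.        ]] [0.01756707 0.         0.         0.         0.        ] [-0.19361069 -0.6764618   0.71092812] [ 0.808224    0.45443725 -0.19147289 -0.3218678 ]
[0.26048308 0.51205085 0.23045035] [-3.55501007e-04  2.33242987e-01  9.72418150e-01 -7.24049793e-04] 0.1 -0.0187
```

View pics/top1.png

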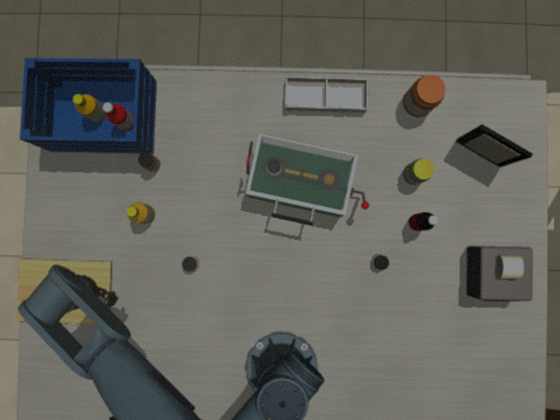

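View pics/side1.png

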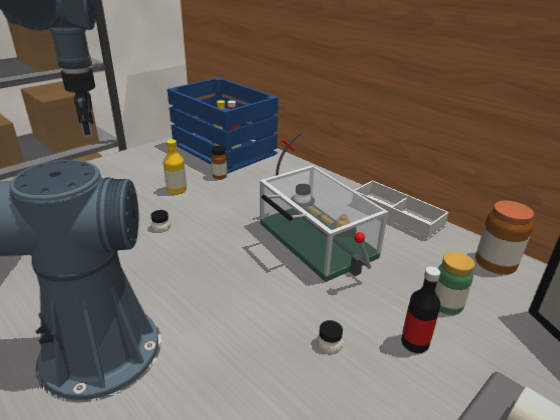

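Top view: case around (300,175), red knob (365,205), bar about (293,218). The jar is on the left pan. Side view: knob (360,237), bar about (277,207). Next I enlarge both.

Run:
```python
import cv2
a=cv2.imread("pics/top1.png")[125:245,235:380]; b=cv2.imread("pics/side1.png")[160:280,245:395]
cv2.imwrite("pics/top1c.png",cv2.resize(a,None,fx=5,fy=5,interpolation=cv2.INTER_CUBIC))
cv2.imwrite("pics/side1c.png",cv2.resize(b,None,fx=5,fy=5,interpolation=cv2.INTER_CUBIC))
```

```text
(no output)
```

View pics/top1c.png

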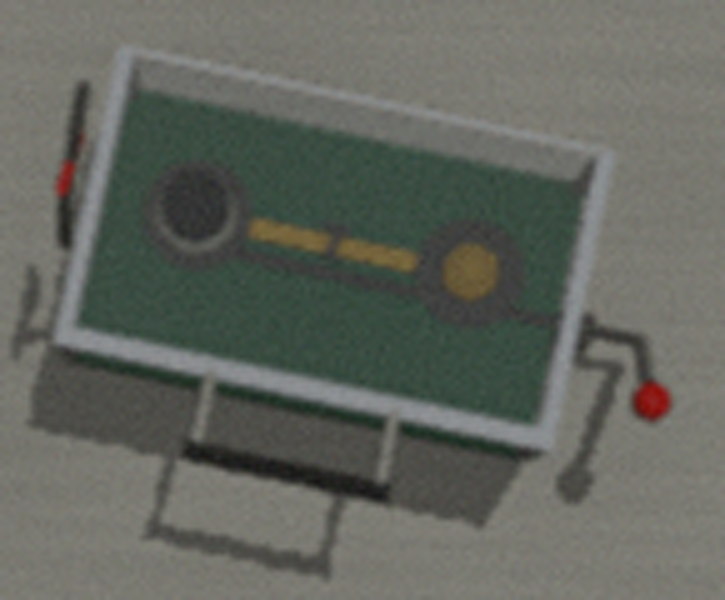

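View pics/side1c.png

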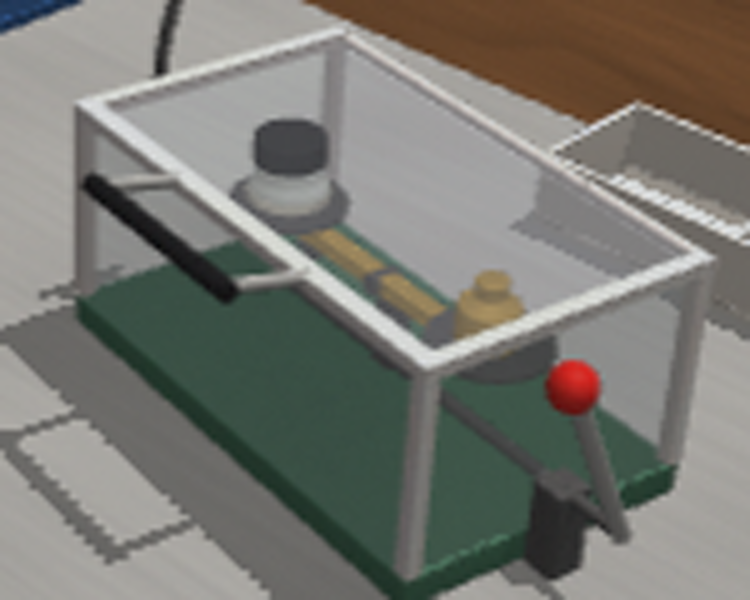

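```bash
cat > loc.py <<'E'
import pickle,cv2,numpy as np
from scipy.optimize import least_squares
from scipy.spatial.transform import Rotation as R
def proj(f,P):
    q=np.array(f["attitude"]); M=R.from_quat(q[[1,2,3,0]]).as_matrix()
    p=(np.atleast_2d(P)-f["origin"])@M*[1,-1,-1]
    return cv2.projectPoints(p,np.zeros(3),np.zeros(3),f["mtx"],np.array(f["dist_coeffs"]))[0][:,0]
def world(p,P):
    c,s=np.cos(p[2]),np.sin(p[2]); P=np.atleast_2d(P)
    return np.c_[P[:,0]*c-P[:,1]*s+p[0],P[:,0]*s+P[:,1]*c+p[1],P[:,2]]
if __name__=="__main__":
    obs={"top":([235,125],[(651,400),(185,450),(388,492),(62,335),(545,440),(125,50),(610,152)]),
     "side":([245,160],[(573,387),(92,183),(230,292),(85,105),(428,362),(343,35),(712,258)])}
    def model(v):
        h=v[3]
        return world(v,[(-.052,-.2,.145),(-.135,h,.149),(-.135,-h,.149),(-.09,.15,.142),(-.09,-.15,.142),(.09,.15,.142),(.09,-.15,.142)])
    def res(v,which=("top","side")):
        return np.concatenate([(proj(F[n],model(v))-((np.array(obs[n][1])+.5)/5-.5+obs[n][0])).ravel() for n in which])
    F={n:pickle.load(open(n+".pkl","rb")) for n in obs}
    for w in(("top",),("side",),("top","side")):
        r=least_squares(res,[.5,0,-.2,.055],args=(w,),loss="soft_l1"); print(w,r.x.round(4))
    print(res(r.x).reshape(2,7,2).round(1))
    print(model(r.x).round(3)); np.save("pose.npy",r.x)
E
python3 loc.py
```

```text
('top',) [ 0.5984 -0.0445 -0.1853  0.0605]
('side',) [ 0.5977 -0.0448 -0.191   0.06  ]
('top', 'side') [ 0.5981 -0.0446 -0.1886  0.0603]
[[[-0.2  0.7]
  [ 0.1 -0.7]
  [-0.1 -0.2]
  [-1.8  1. ]
  [ 1.5  1.8]
  [-1.2 -1.2]
  [ 1.1 -0.1]]

 [[-0.4  0.8]
  [ 0.4 -0.5]
  [ 0.5 -0.3]
  [-1.7 -1.1]
  [ 0.4  1.1]
  [-0.4 -2.1]
  [ 1.4 -0.3]]]
[[ 0.51  -0.231  0.145]
 [ 0.477  0.04   0.149]
 [ 0.454 -0.078  0.149]
 [ 0.538  0.12   0.142]
 [ 0.482 -0.175  0.142]
 [ 0.715  0.086  0.142]
 [ 0.658 -0.209  0.142]]
```

```bash
cat > h.py <<'E'
import numpy as np,cv2
from loc import world
from scipy.spatial.transform import Rotation as R
from plant import manip
p=np.load("pose.npy")[:3]
c,s=np.cos(p[2]),np.sin(p[2])
def quat(k):
    y=k*np.array([c,s,0]); z=np.array([0,0,-1.]); q=R.from_matrix(np.c_[np.cross(y,z),y,z]).as_quat()
    return q[[3,0,1,2]]
W=lambda P:world(p,[P])[0]
def knob(a,dz=-.014): return W((-.004+.11*np.sin(a-.45),-.2,.046+.11*np.cos(a-.45)+dz))
def bar(t,dz=-.015): return W((.09-.225*np.cos(t)+.015*np.sin(t),0,.134+.225*np.sin(t)+.015*np.cos(t)+dz))
def snap(n,f):
    cv2.imwrite("pics/"+f,manip.grab_frame(n)["img"][:,:,::-1])
E
python3 - <<'E'
from h import *
up=manip.read_state()["ee_pos"]+np.array([0,0,.12])
j=np.array(manip.read_state()["joint_pos"])
for k in(1,-1):
    for P in(knob(0,.1),knob(.9),bar(0),bar(.785)):
        a=manip.solve_ik(P,quat(k)); print(k,P.round(3),None if a is None else np.round(a,2))
k=min((1,-1),key=lambda k:abs((manip.solve_ik(knob(0,.1),quat(k)) or [9]*6)[5]-j[5]) if not isinstance(manip.solve_ik(knob(0,.1),quat(k)),np.ndarray) else abs(manip.solve_ik(knob(0,.1),quat(k))[5]-j[5]))
print(k); open("k","w").write(str(k))
manip.move_straight(up,.25)
manip.move_to(knob(0,.15),quat(k))
manip.command_gripper(.036,20)
print(manip.move_straight(knob(0,.04),.2,contact_N=8))
s=manip.read_state();print(s["clock"],s["ee_pos"],knob(0,.04),s["opening"],s["wrist_force"])
snap("wrist","w1.png"); snap("side","s2.png")
E
```

```text
1 [ 0.51  -0.231  0.245] [-0.64  0.14  1.63 -0.    1.38 -0.45]
1 [ 0.604 -0.249  0.131] [-0.57  0.45  1.48 -0.    1.22 -0.38]
1 [ 0.466 -0.019  0.134] [-0.3   0.05  1.96 -0.    1.13 -0.11]
1 [ 0.541 -0.034  0.289] [-0.28  0.06  1.62 -0.    1.46 -0.09]
-1 [ 0.51  -0.231  0.245] [-0.64  0.14  1.63 -0.    1.38  2.69]
-1 [ 0.604 -0.249  0.131] [-0.57  0.45  1.48 -0.    1.22  2.76]
-1 [ 0.466 -0.019  0.134] [-0.3   0.05  1.96 -0.    1.13  3.03]
-1 [ 0.541 -0.034  0.289] [-0.28  0.06  1.62 -0.    1.46  3.05]
1
False
4.725 [ 0.51027239 -0.23175836  0.18606777] [ 0.5097125  -0.23129217  0.18504918] 0.03600584114956244 [ 0.34542557 -0.26804144  1.07506311]
```

View pics/w1.png

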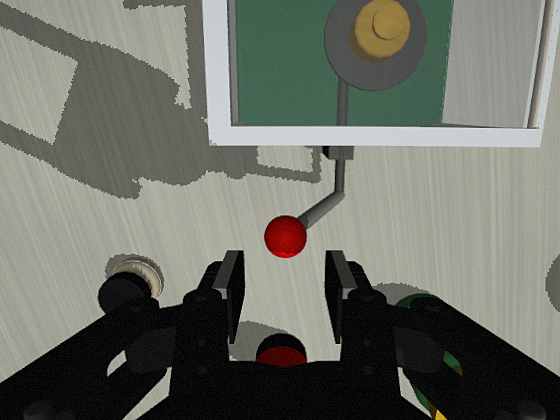

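The knob (285,237) is centred between the pads (232–338), so I go down and swing the lever.

```bash
python3 - <<'E'
from h import *
def st(m):
    s=manip.read_state();print(m,round(s["clock"],2),np.round(s["ee_pos"],4),np.round(s["wrist_force"],1))
print(manip.move_straight(knob(0),.1,contact_N=8)); st("down")
for a in(.25,.5,.75,.9): manip.move_straight(knob(a),.1)
st("over")
print(manip.move_straight(knob(.9)+.009*np.array([c,s,0]),.03,contact_N=7)); st("stop")
manip.sleep(.6); snap("side","s3.png")
E
python3 -c "
import cv2
b=cv2.imread('pics/s3.png')[110:290,230:410];cv2.imwrite('pics/s3c.png',cv2.resize(b,None,fx=3,fy=3,interpolation=2))"
```

```text
False
down 5.52 [ 0.51   -0.2315  0.1315] [0.4 0.6 0.2]
over 7.11 [ 0.6033 -0.2491  0.1308] [ 0.2 -0.2 -0.4]
True
stop 7.4 [ 0.6082 -0.2499  0.1301] [-2.2 -0.5  2.6]
```

View pics/s3c.png

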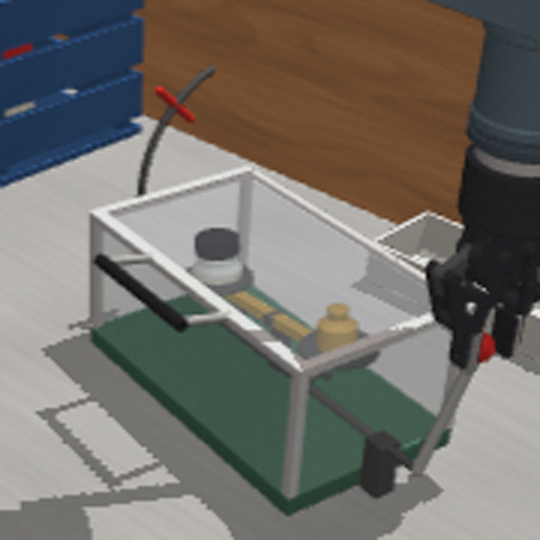

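The lever leans fully to the far side (knob at about (487,347) in the crop), and the beam has tipped: jar pan down, weight pan up. The cover is shut. Next I bring the lever back.

```bash
python3 - <<'E'
from h import *
def st(m):
    s=manip.read_state();print(m,round(s["clock"],2),np.round(s["ee_pos"],4),np.round(s["wrist_force"],1))
for a in(.75,.5,.25,0): manip.move_straight(knob(a),.09)
st("back")
d=np.array([c,s,0])
print(manip.move_straight(knob(0)-.009*d,.03,contact_N=7)); st("stop")
manip.sleep(.4); 
manip.move_straight(knob(0)+.001*d,.05)
manip.move_straight(knob(0,.1),.1,contact_N=8); st("up")
manip.sleep(.3)
snap("side","s4.png")
E
python3 -c "
import cv2
b=cv2.imread('pics/s4.png')[110:290,230:410];cv2.imwrite('pics/s4c.png',cv2.resize(b,None,fx=3,fy=3,interpolation=2))"
```

```text
back 9.81 [ 0.5098 -0.2313  0.1311] [-0.  -0.2  0.7]
True
stop 10.18 [ 0.5019 -0.2298  0.131 ] [ 3.7 -1.5 -0.5]
up 12.21 [ 0.5093 -0.231   0.2441] [-0.4  0.7  0.9]
```

View pics/s4c.png

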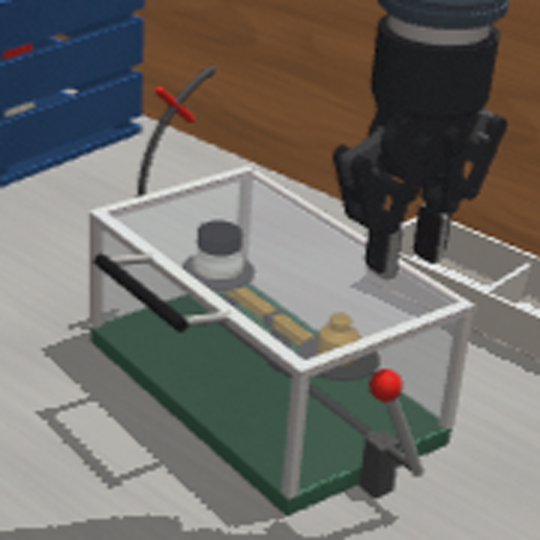

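The lever is back (knob at crop (386,385), about where it began) and the beam looks level. I check the knob's centroid against the first picture, then grip the bar.

Run:
```python
from h import *
for f in("side1","s4"):
    b=cv2.imread(f"pics/{f}.png").astype(int)[200:270,330:390]; m=(b[:,:,2]>120)&(b[:,:,1]<70); print(f,np.argwhere(m).mean(0)[::-1]+[330,200])
q=quat(1)
manip.move_straight(knob(0,.16),.2)
manip.move_to(bar(0,.1),q)
manip.command_gripper(.040,30)
print(manip.move_straight(bar(0,.03),.15,contact_N=8))
snap("wrist","w5.png")
s=manip.read_state();print(s["clock"],s["ee_pos"],bar(0,.03))
```

```text
side1 [359.57377049 235.72131148]
s4 [358.56923077 237.03076923]
False
14.7917 [ 0.46641919 -0.01964594  0.1801411 ] [ 0.46553915 -0.01924673  0.179     ]
```

View pics/w5.png

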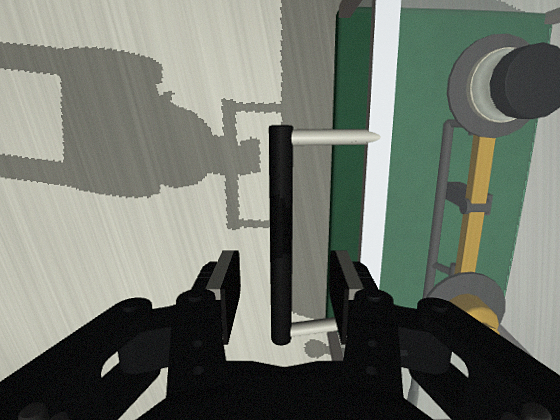

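The knob is at its start position to within 1 px. The bar (column 282) runs between the pads (232–340), so I go down, grip and lift along the arc.

```bash
python3 - <<'E'
from h import *
def st(m):
    s=manip.read_state();print(m,round(s["clock"],2),np.round(s["ee_pos"],4),np.round(s["wrist_force"],1),round(s["opening"],4),s["finger_force"])
print(manip.move_straight(bar(0),.1,contact_N=8)); st("down")
manip.command_gripper(0,40); st("grip")
for t in np.linspace(0,.785,9)[1:]:
    manip.move_straight(bar(t),.07)
    s=manip.read_state()
    if np.linalg.norm(s["wrist_force"])>40 or s["opening"]<.008: st("ABORT");break
st("lifted"); manip.sleep(.7); st("held")
snap("side","s6.png")
E
python3 -c "
import cv2
b=cv2.imread('pics/s6.png')[60:290,210:440];cv2.imwrite('pics/s6c.png',cv2.resize(b,None,fx=2.6,fy=2.6,interpolation=2))"
```

```text
False
down 15.39 [ 0.4659 -0.0193  0.1345] [ 0.6  1.  -0.1] 0.0402 0.0
grip 15.77 [ 0.4642 -0.019   0.1348] [-10.2   0.4  10.4] 0.0103 39.12211239337921
lifted 19.5 [ 0.5386 -0.0333  0.2931] [-21.2   2.   19.9] 0.0106 39.309369921684265
held 20.2 [ 0.5384 -0.0333  0.293 ] [-21.3   2.1  20.2] 0.0104 39.276559352874756
```

View pics/s6c.png

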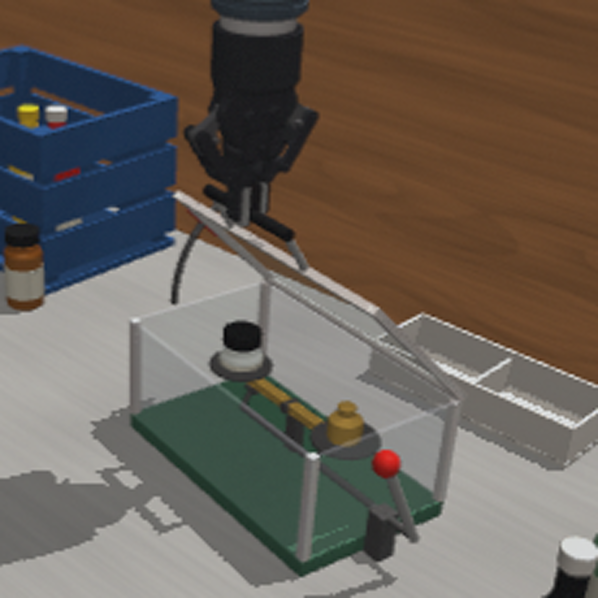

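Run:
```python
from h import *
import pickle
from loc import proj
from scipy.optimize import least_squares
f=pickle.load(open("side.pkl","rb"))
o=(np.array([(207,190),(292,235)])+.5)/2.6-.5+[210,60]
def m(t): 
    P=[(.09-.225*np.cos(t)+.015*np.sin(t),h,.134+.225*np.sin(t)+.015*np.cos(t)) for h in(.06,-.06)]
    return proj(f,world(p,P))
r=least_squares(lambda t:(m(t[0])-o).ravel(),[.7]);print(r.x,r.fun.round(1))
e=manip.read_state()["ee_pos"]
for t in np.linspace(.7,.9,11): print(t.round(2),(bar(t)-e).round(4))
```

```text
[0.77478331] [ 0.8 -0.2 -0.9  0. ]
0.7 [-0.0115  0.0023 -0.0176]
0.72 [-0.0084  0.0017 -0.0143]
0.74 [-0.0052  0.0011 -0.0112]
0.76 [-0.002   0.0005 -0.0081]
0.78 [ 0.0013 -0.0001 -0.0051]
0.8 [ 0.0047 -0.0008 -0.0021]
0.82 [ 0.0081 -0.0014  0.0008]
0.84 [ 0.0115 -0.0021  0.0036]
0.86 [ 0.0151 -0.0028  0.0063]
0.88 [ 0.0186 -0.0034  0.009 ]
0.9 [ 0.0222 -0.0041  0.0116]
```

The picture gives a cover angle of 0.775 rad and the tool position about 0.78–0.80. Both are well inside 0.68–0.89, and the pose is steady. The lever is back, the beam is level, and the jar and weight are on their pans.

```bash
python3 -c "
from plant import manip
print(manip.hand_in())"
```

```text
the job is handed in; nothing more can be done
None
```

I handed the job in at about 20 s of the 48 s allowed, but the simulator returned no verdict: the lever was swung fully over and back with the cover shut (beam tipped, then level again), and the gripper is holding the cover steady at about 45° (0.775 rad measured), with the jar and weight still on their pans and no goods moved in any view I checked.

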